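# Set up the paddle drying stand

## Robot

A 7-joint arm with a two-finger parallel gripper is mounted at the origin on the work surface. World frame = base frame: x ahead of the robot, y to its left, z up, the work surface at z = 0. Lengths are in mm, angles in rad, forces in N, time in s.
With the tool pointing down it reaches from about 425 to 825 mm from the base axis. Payload 3.6 kg.
Tool frame: the origin (TCP) lies midway between the tips of the shut fingers; the grasp point (between the pads) lies 19 mm behind it; z points along the fingers, y is the line along which they close (so a half turn about z gives the same grasp; the last joint's range is limited). The gripper opens to 85 mm and grips with 20 to 120 N. Pads are 22 mm wide; open, the fingers measure 114 mm over their backs; the gripper's body (76 mm by 85 mm) begins 54 mm behind the grasp point. The pads swing forward as they close: fully open they stand 13 mm farther back than shut.
Start: joints at [-1.218, 0.615, -0.013, 1.423, 0.008, 1.103, -0.04], TCP at [240.339, 603.904, 231.297] pointing down, gripper open.
Joint ranges: [-3.12, 3.12], [-0.3, 2.06], [-1.34, 1.32], [0.26, 2.42], [-1.36, 4.5], [0.01, 1.98], [-2.84, 2.84]. Speed limits (rad/s): [2.79, 2.79, 3.14, 3.14, 3.14, 3.14, 3.14].

## Interface

Orientations are given as a unit quaternion [w, x, y, z].
In Python, from workcell import ctrl, claw, eyes gives the robot as it stands. The module is installed in compiled form; this text tells all that it offers. Calls block until the motion is done:
- ctrl.movep(position, orientation): joint-space move of the TCP to a pose.
- ctrl.movel(position, attitude=None, feed=150): straight line of the TCP; attitude=None keeps the orientation; feed is the mean speed in mm/s.
- ctrl.movej(angles): joint-space move.
- claw.set_gripper(opening, squeeze=None): finger opening in mm; squeeze is the grip in N (None keeps the last); returns when the fingers have stopped.
- ctrl.dwell(seconds).
- ctrl.inverse_kinematics(position, orientation): joint angles nearest the present ones, or None.
- eyes.get_image(name): name is "scene" or "top"; returns a dict with "frame" (400x640x3 uint8, blue, green, red), "z_map" (400x640 float32, mm along the optical axis (not along the pixel's ray), 0 where there is no reading), "intrinsics" (3x3 intrinsics, pixels), "xyz" and "orientation" of the camera in the world. Camera axes: x right, y down, z forward; pixel columns grow to the right and rows downward; lengths in mm; the calibration is good to about 2 mm. A picture is of the moment at which its call begins.
A pose or a line that the arm cannot do raises ctrl.PlanningError and nothing moves.
- ctrl.hand_in(): hands the job in; it is judged then, once.
Readings, each from a call of its own:
- ctrl.current_time_s(): time.
- ctrl.current_q(): joint angles.
- ctrl.current_qvel(): joint speeds.
- ctrl.current_effort(): joint torques, N m.
- ctrl.current_tool_pos(): TCP position.
- ctrl.current_ee_rot(): TCP orientation.
- ctrl.current_force(): force on the tool from outside, world axes, zero at the start.
- ctrl.current_wrist_torque(): the same for the moment, N m.
- ctrl.current_grip_width(): finger opening in mm.
- ctrl.current_grip_force(): force on a finger pad.
Only numpy, scipy, OpenCV 4.12 (cv2) and the standard library are available. Lean on these libraries where they do the work, as an engineer would, in place of code of your own. Each camera call takes 0.05 s, during which the arm holds its last target. There are 200 camera calls.

## Task

Get the drying stand ready and put the wet wooden paddles up to dry. First pick, from the three look-alike bars, the one whose length fills the seat between the stand's end cheeks, and lay it flat in that seat as the foot stop; then lean every paddle on the bench against the stand's back wall, handle up, side by side and squarely facing the front, each standing on the base with its foot close behind the bar. Put the other two bars lengthwise in the spare-bar tray, and do not disturb the vase or the jar.

Things in the scene. Friction and masses are not known exactly. Their poses are not given: they have to be found in the camera images.
- stand: Plywood drying stand fixed to the bench, its place and turn vary. Origin at bench level; x from its open front to its back wall (roughly away from the robot), y along its 270 mm length, z up. Base 10 mm thick, x -55 to +70 mm. Front lip: rear face x -38, top 22 mm above the bench. Two end cheeks: inner faces y -110 and +110, x -38 to -4, top 32 mm above the bench.
- wall_top (a point): Middle of the front top edge of the stand's upright back wall, at stand x = +50 mm, 100 mm above the bench; axes as the stand's. The wall is 14 mm thick and 270 mm long. Between it and the bar's seat the base is flat and open.
- seat (a point): Middle of the stop bar's seat on the stand, at stand x = -22 mm, 10 mm above the bench; axes as the stand's. The seat is 220 mm long between the cheeks, behind the lip. The middle of the seated bar's underside goes here, the bar along stand y; its rear face is then at stand x = -10 mm, its top 34 mm above the bench.
- bar_short: Plain square aluminium bar, 180 mm long, 24 x 24 mm in section, 0.3 kg, lying on the bench; one of three bars that differ only in length (180, 210, 240 mm). Origin at the middle of the bar; x along its length; its four sides are alike.
- bar_mid: Plain square aluminium bar, 210 mm long, 24 x 24 mm in section, 0.3 kg, lying on the bench; one of three bars that differ only in length (180, 210, 240 mm). Origin at the middle of the bar; x along its length; its four sides are alike. This one fits the seat.
- bar_long: Plain square aluminium bar, 240 mm long, 24 x 24 mm in section, 0.3 kg, lying on the bench; one of three bars that differ only in length (180, 210, 240 mm). Origin at the middle of the bar; x along its length; its four sides are alike.
- paddle0: Plain wooden glass-shaping paddle, flat, 170 mm long, 18 mm thick, 0.13 kg: blade 66 mm wide (x -85 to +30 mm), handle in the same plane 26 mm wide (x +30 to +85 mm). Origin on the centre line, mid-thickness; x towards the handle end, z square to the faces (both alike). Starts flat, handle away from the robot. May be absent. Leaning with the foot against the bar it stands about 0.46 rad from upright.
- paddle1: Plain wooden glass-shaping paddle, flat, 170 mm long, 18 mm thick, 0.13 kg: blade 66 mm wide (x -85 to +30 mm), handle in the same plane 26 mm wide (x +30 to +85 mm). Origin on the centre line, mid-thickness; x towards the handle end, z square to the faces (both alike). Starts flat, handle away from the robot. May be absent. Leaning with the foot against the bar it stands about 0.46 rad from upright.
- paddle2: Plain wooden glass-shaping paddle, flat, 170 mm long, 18 mm thick, 0.13 kg: blade 66 mm wide (x -85 to +30 mm), handle in the same plane 26 mm wide (x +30 to +85 mm). Origin on the centre line, mid-thickness; x towards the handle end, z square to the faces (both alike). Starts flat, handle away from the robot. May be absent. Leaning with the foot against the bar it stands about 0.46 rad from upright.
- vase: Green glass vase, 125 mm tall, 72 mm wide; origin at the centre of its underside. Bystander.
- jar: Amber glass jar with a steel lid, 95 mm tall, 68 mm wide; origin at the centre of its underside. Bystander.
- tray: Shallow plywood tray for spare bars, fixed to the bench, 300 mm long (x) by 130 mm wide (y); walls 5 mm thick, rim 15 mm above the bench, inner floor 4 mm above it. Origin at its middle at bench level, x along its length, roughly away from the robot. Both spare bars fit in it lengthwise, side by side, about 56 mm apart.
Not all that is in view belongs to the job. Leave any pink look-alike of the bar_mid alone.

How it is judged (in metres and radians):
On the way:
1. the fitting bar lies in the stand's seat, let go, while the paddles still lie flat (x of bar_mid in the frame of seat between -0.012 and 0.012 m and y of bar_mid in the frame of seat between -0.012 and 0.012 m and z of bar_mid in the frame of seat between 0.006 and 0.018 m and angle between the x axis of bar_mid and the y axis of stand, either way round below 0.1 rad and contact force between bar_mid and the fingers below 0.1 N and angle between each of paddle0, paddle1, paddle2's own x axis and vertical above 1.2 rad), for 0.3 s.
At the end, for the whole second after the job is handed in: The 210 mm bar lies in the seat (12 mm; flat). Each paddle leans handle up behind it, 0.27 to 0.6 rad from upright, its middle 18 to 50 mm in stand x, within 120 mm in y, 78 to 103 mm high, square to 0.2 rad, let go, at rest. The other two bars lie in the tray (x of bar_mid in the frame of seat between -0.012 and 0.012 m and y of bar_mid in the frame of seat between -0.012 and 0.012 m and z of bar_mid in the frame of seat between 0.006 and 0.018 m and angle between the x axis of bar_mid and the y axis of stand, either way round below 0.1 rad and x of paddle0 in the frame of stand between 0.018 and 0.05 m and y of paddle0 in the frame of stand between -0.12 and 0.12 m and z of paddle0 in the frame of stand between 0.078 and 0.103 m and angle between paddle0's own x axis and vertical between 0.27 and 0.6 rad and angle between the y axis of each of paddle0, paddle1, paddle2 and the y axis of stand, either way round below 0.2 rad and linear speed of each of paddle0, paddle1, paddle2, bar_short, bar_long below 0.03 m/s and contact force between each of paddle0, paddle1, paddle2, bar_short, bar_long and the fingers below 0.1 N and x of paddle1 in the frame of stand between 0.018 and 0.05 m and y of paddle1 in the frame of stand between -0.12 and 0.12 m and z of paddle1 in the frame of stand between 0.078 and 0.103 m and angle between paddle1's own x axis and vertical between 0.27 and 0.6 rad and x of paddle2 in the frame of stand between 0.018 and 0.05 m and y of paddle2 in the frame of stand between -0.12 and 0.12 m and z of paddle2 in the frame of stand between 0.078 and 0.103 m and angle between paddle2's own x axis and vertical between 0.27 and 0.6 rad and x of bar_short in the frame of tray between -0.065 and 0.065 m and y of bar_short in the frame of tray between -0.06 and 0.06 m and z of each of bar_short, bar_long in the frame of tray below 0.023 m and angle between the x axis of each of bar_short, bar_long and the x axis of tray, either way round below 0.25 rad and x of bar_long in the frame of tray between -0.065 and 0.065 m and y of bar_long in the frame of tray between -0.06 and 0.06 m); the robot touches nothing.
It fails at once if the vase is tipped or shoved more than 40 mm (distance of vase from where it was at the start of the episode above 0.04 m or angle between vase's own z axis and vertical above 0.6 rad).
It fails at once if the jar is tipped or shoved more than 40 mm (distance of jar from where it was at the start of the episode above 0.04 m or angle between jar's own z axis and vertical above 0.6 rad).
Of paddle0, paddle1, paddle2 only 2 to 3 are there at a start; the rules pass over those that are not, and their reading is None.
At some moment in a run one of paddle0, paddle1, paddle2, bar_short, bar_long may be knocked a few centimetres aside while the robot is not near it.
Once in a run the grip may slacken for a moment while it holds something.
It also fails if it takes over 210 s, if anything falls off the work surface, if the arm or the gripper's body presses on something with over 40 N, if the wrist force passes 120 N, or if a joint passes its speed limit or range.

## Working session

There is one attempt and no reset: what is moved stays moved. The work goes in short steps, each a Python script; the robot and the scene stay as the last script left them, time stands still between calls to the robot, and variables do not carry over. Pictures are saved under pics/ and viewed, at most 14 in all, crops included, and the job is handed in when it is done.

```bash
mkdir -p pics; cat > h.py <<'E'
import numpy as np, cv2
from scipy.spatial.transform import Rotation as R
from workcell import ctrl, claw, eyes
def rot(q): return R.from_quat([q[1],q[2],q[3],q[0]])
def quat(r):
    x=r.as_quat(); return [x[3],x[0],x[1],x[2]]
def cloud(im):
    z=im['z_map'].astype(float);K=im['intrinsics'];v,u=np.mgrid[:400,:640]
    P=np.stack([(u-K[0][2])/K[0][0]*z,(v-K[1][2])/K[1][1]*z,z],-1)
    W=P.reshape(-1,3)@rot(im['orientation']).as_matrix().T+np.array(im['xyz'])
    W=W.reshape(400,640,3);W[z==0]=np.nan
    return W
def grab(n):
    im=eyes.get_image(n); return im,cloud(im)
def down(yaw): # tool z down; fingers close along world direction yaw
    # y axis=(cos,sin,0), z=-Z, x=y×z
    y=np.array([np.cos(yaw),np.sin(yaw),0]);z=np.array([0,0,-1.]);x=np.cross(y,z)
    return R.from_matrix(np.stack([x,y,z],1))
E
python3 - <<'E'
from h import *
for n in('scene','top'):
    im,W=grab(n);cv2.imwrite(f'pics/{n}0.png',im['frame']);np.savez(f'{n}0.npz',W=W,f=im['frame'])
    print(n,im['xyz'],im['orientation'],np.array(im['intrinsics']).tolist())
print(ctrl.current_time_s(),ctrl.current_ee_rot(),ctrl.current_tool_pos())
E
```

```text
scene [1166.77678006 -444.05348784 1149.54243068] [-0.27334329  0.78505064  0.52725471 -0.17601539] [[400.9769267393401, 0.0, 322.4308683421085], [0.0, 400.9769267393401, 195.2632605182306], [0.0, 0.0, 1.0]]
top [ 240.3401059  -131.99799727 1477.42990929] [-0.0520635   0.70787707 -0.70214994  0.05643495] [[464.7391444404313, 0.0, 310.22198846928217], [0.0, 464.7391444404313, 201.6220918207049], [0.0, 0.0, 1.0]]
0.1 [-2.03371412e-04  1.88217403e-01  9.82126683e-01 -1.16009285e-03] [240.0866385  603.29110898 230.22376333]
```

View pics/scene0.png

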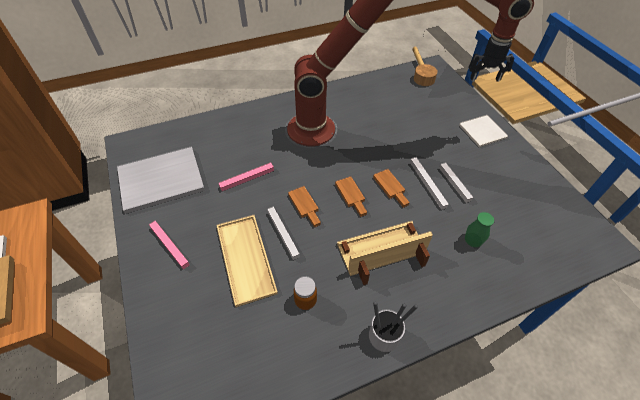

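View pics/top0.png

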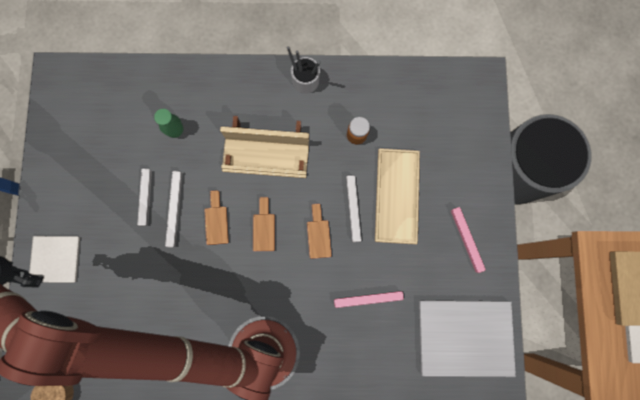

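The views show three paddles (top px ~(216,220), (264,225), (319,232)), white bars at ~(145,197), (174,209), (353,209), the stand at ~(265,153), the tray at ~(398,196), the vase at (168,122) and the jar at (358,130). I'll now turn these into metric positions.

```bash
cat > m.py <<'E'
from h import *
# top-view pixel boxes: u0,v0,u1,v1
def fit(W,mask):
    n,lab,st,_=cv2.connectedComponentsWithStats(mask.astype(np.uint8));out=[]
    for i in range(1,n):
        if st[i,4]<60: continue
        P=W[lab==i];P=P[~np.isnan(P[:,0])]
        if len(P)<60: continue
        z=np.median(P[:,2]);Q=P[abs(P[:,2]-z)<5]
        if len(Q)<50: continue
        (c,s,a)=cv2.minAreaRect(Q[:,:2].astype(np.float32))
        b=cv2.boxPoints((c,s,a));e=max([b[1]-b[0],b[2]-b[1]],key=np.linalg.norm)
        yaw=np.arctan2(e[1],e[0])
        if np.cos(yaw)<0: yaw+=np.pi
        yaw=(yaw+np.pi)%(2*np.pi)-np.pi
        out.append((np.round(c,1),sorted(np.round(s,1)),round(float(yaw),3),round(float(z),1),len(Q),Q))
    return out
def masks(f,W):
    hsv=cv2.cvtColor(f,cv2.COLOR_BGR2HSV).astype(int);H,S,V=hsv[...,0],hsv[...,1],hsv[...,2]
    ok=(W[...,0]>250)&(W[...,0]<950)&(abs(W[...,1])<700)
    return {'bar':ok&(S<40)&(V>150)&(W[...,2]>8)&(W[...,2]<60),'paddle':ok&(H<14)&(S>110)&(V>60)&(W[...,2]>8)&(W[...,2]<150),
     'ply':ok&(H>=14)&(H<30)&(S>40)&(V>100)}
if __name__=='__main__':
    for n in('scene','top'):
        d=np.load(f'{n}0.npz');W,f=d['W'],d['f']
        for k,m in masks(f,W).items():
            for o in fit(W,m): print(n,k,*o[:5])
        b=W[(W[...,2]<6)&(abs(W[...,1])<400)&(W[...,0]>350)&(W[...,0]<800)];print('bench z',np.nanmedian(b[:,2]))
E
python3 m.py
python3 - <<'E'
from h import *
d=np.load('top0.npz');W,f=d['W'],d['f']
c=f[90:260,110:430];cv2.imwrite('pics/c1.png',cv2.resize(c,None,fx=2.5,fy=2.5,interpolation=cv2.INTER_CUBIC))
for u,v in[(168,115),(358,125),(265,131),(265,155),(229,160),(302,168)]:print((u,v),W[v,u].round())
E
```

```text
scene bar [302.6 643.5] [np.float64(104.3), np.float64(112.8)] -1.565 11.6 391
scene bar [441.4 293.7] [np.float64(27.8), np.float64(238.9)] -0.042 23.7 297
scene bar [477.8 388.3] [np.float64(25.5), np.float64(178.6)] -0.009 22.9 222
scene bar [ 445.7 -276.2] [np.float64(23.5), np.float64(210.2)] 0.087 23.3 355
scene paddle [416.2 157.1] [np.float64(70.2), np.float64(172.4)] 0.069 16.8 504
scene paddle [397.8   6.8] [np.float64(67.5), np.float64(172.1)] 0.034 16.9 516
scene paddle [ 376.2 -164.9] [np.float64(67.5), np.float64(173.1)] 0.094 16.6 546
scene paddle [707.9 100.8] [np.float64(15.8), np.float64(50.3)] -0.089 69.2 57
scene paddle [692.6 -98.8] [np.float64(13.4), np.float64(48.8)] -0.071 69.5 65
scene ply [ 484.3 -418.2] [np.float64(133.4), np.float64(314.4)] -0.051 4.3 2974
scene ply [620.8   5.1] [np.float64(115.7), np.float64(267.7)] 1.498 20.2 294
bench z -0.6219435358327701
top bar [476.8 387.9] [np.float64(24.6), np.float64(179.5)] -0.012 24.0 369
top bar [441.1 292.7] [np.float64(25.2), np.float64(239.7)] -0.047 23.7 500
top bar [ 446.5 -277. ] [np.float64(24.2), np.float64(208.8)] 0.088 23.1 443
top bar [299.9 644. ] [np.float64(96.8), np.float64(112.3)] -1.563 12.3 980
top paddle [338.1 -16. ] [np.float64(45.6), np.float64(98.0)] -0.628 17.2 55
top ply [610.    6.8] [np.float64(108.7), np.float64(269.9)] 1.503 12.1 1829
top ply [ 492.5 -420.4] [np.float64(139.0), np.float64(308.9)] -0.05 5.1 3030
top ply [415.  158.9] [np.float64(62.6), np.float64(164.0)] 0.097 18.0 629
top ply [395.8   6.8] [np.float64(60.3), np.float64(162.2)] 0.026 17.7 630
top ply [ 374.2 -165.2] [np.float64(62.1), np.float64(163.3)] 0.091 17.9 591
bench z -0.1410202460151595
(168, 115) [712. 293. 123.]
(358, 125) [ 696. -286.   93.]
(265, 131) [673.   1.  97.]
(265, 155) [620.   8.   8.]
(229, 160) [597. 120.  30.]
(302, 168) [ 572. -113.   33.]
```

View pics/c1.png

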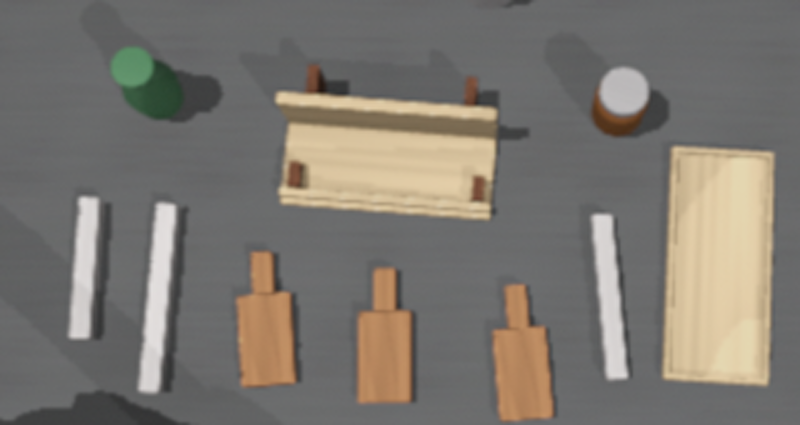

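```bash
python3 - <<'E'
from m import *
for n in('scene','top'):
    d=np.load(f'{n}0.npz');W,f=d['W'],d['f']
    X,Y,Z=W[...,0],W[...,1],W[...,2]
    reg=(X>520)&(X<760)&(abs(Y-5)<160)
    for nm,m in(('wall',reg&(Z>92)&(Z<106)),('cheek/lip',reg&(X<650)&(Z>15)&(Z<40)),('cheekL',reg&(X<630)&(Z>27)&(Z<37)&(Y>60)),('cheekR',reg&(X<630)&(Z>27)&(Z<37)&(Y<-60)),('lip',reg&(X<650)&(Z>18)&(Z<25)),
      ('rim',(abs(X-488)<190)&(abs(Y+419)<90)&(Z>9)&(Z<20))):
        Q=W[m]
        if len(Q)<5: print(n,nm,len(Q));continue
        c,s,a=cv2.minAreaRect(Q[:,:2].astype(np.float32));print(n,nm,np.round(c,1),np.round(s,1),round(a,2),'mean',Q.mean(0).round(1),len(Q))
# IK test: paddle poses
def att(yaw,t): # closes across yaw dir; t: tool pitch; 0 down, + forward
    zt=np.array([np.sin(t),0,-np.cos(t)]);y=np.array([0,1.,0]);x=np.cross(y,zt)
    return R.from_euler('z',yaw)*R.from_matrix(np.stack([x,y,zt],1))
for flip in(0,1):
  F=R.from_euler('z',np.pi*flip)
  for nm,yaw,pts,ts in(('grasp',.05,[(470,160,5),(455,8,5),(432,-160,5),(455,8,120),(650,80,250)],(-.6,-.4,-.2,0,.2)),('place',-.07,[(640,80,145),(635,5,145),(630,-70,145)],(.4,.6,.8,1.0,1.1,1.2))):
    for p in pts:
        print(flip,nm,p,[(t,ctrl.inverse_kinematics(list(p),quat(att(yaw,t)*F)) is not None) for t in ts])
E
```

```text
scene wall [669.4   2.1] [268.5  17.2] 86.02 mean [ 6.705e+02 -3.000e-01  9.880e+01] 430
scene cheek/lip [597.6   6.9] [267.6  69.1] 85.82 mean [579.5   8.2  23.2] 377
scene cheekL [599.8 115. ] [33.7 35.6] 2.37 mean [601.1 124.5  31.5] 46
scene cheekR [ 584.5 -109.6] [15.8 34.4] 87.0 mean [ 584.2 -109.4   31.2] 48
scene lip [586.4   8.5] [266.3  45.8] 86.11 mean [573.    9.   21.2] 217
scene rim [ 491.  -418.5] [130.  304.1] 87.04 mean [ 504.5 -421.9   13.5] 479
top wall [668.5   2.6] [269.6  16.7] 85.85 mean [668.1   0.9  99.1] 435
top cheek/lip [604.8   7.1] [269.6  99.8] 86.79 mean [581.4   6.9  22.7] 511
top cheekL [592.1 102.3] [65.1 42.2] 84.88 mean [597.  124.4  31.1] 53
top cheekR [572.8 -98.6] [33.5 58.9] 40.95 mean [ 581.7 -108.4   31.1] 50
top lip [603.    6.7] [267.5  90.4] 84.01 mean [570.9   8.4  21.4] 227
top rim [ 473.6 -423.1] [343.3 159.6] 2.39 mean [ 493.  -420.4   12.9] 766
0 grasp (470, 160, 5) [(-0.6, True), (-0.4, True), (-0.2, True), (0, True), (0.2, True)]
0 grasp (455, 8, 5) [(-0.6, True), (-0.4, True), (-0.2, True), (0, True), (0.2, True)]
0 grasp (432, -1
[... 618 characters left out ...]
2, True), (0, True), (0.2, True)]
1 grasp (455, 8, 5) [(-0.6, True), (-0.4, True), (-0.2, True), (0, True), (0.2, True)]
1 grasp (432, -160, 5) [(-0.6, True), (-0.4, True), (-0.2, True), (0, True), (0.2, True)]
1 grasp (455, 8, 120) [(-0.6, True), (-0.4, True), (-0.2, True), (0, True), (0.2, True)]
1 grasp (650, 80, 250) [(-0.6, False), (-0.4, True), (-0.2, True), (0, True), (0.2, True)]
1 place (640, 80, 145) [(0.4, True), (0.6, True), (0.8, True), (1.0, True), (1.1, True), (1.2, True)]
1 place (635, 5, 145) [(0.4, True), (0.6, True), (0.8, True), (1.0, True), (1.1, False), (1.2, False)]
1 place (630, -70, 145) [(0.4, True), (0.6, True), (0.8, True), (1.0, True), (1.1, False), (1.2, False)]
```

```bash
cat >> m.py <<'E'
ST=np.array([590.2,7.9]);SY=-.071;TR=np.array([490,-419.5]);TY=-.051
def sp(x,y): # stand xy (relative to stand origin) -> world
    return ST+R.from_euler('z',SY).as_matrix()[:2,:2]@np.array([x+22,y])
def tp(x,y): return TR+R.from_euler('z',TY).as_matrix()[:2,:2]@np.array([x,y])
def look(kind,near=None,length=None,tol=60):
    res=[]
    for n in('scene','top'):
        im,W=grab(n);mk=masks(im['frame'],W)
        m=mk['bar'] if kind=='bar' else (mk['paddle']|mk['ply'])&(W[...,2]>8)&(W[...,2]<30)
        for o in fit(W,m):
            c,s=o[0],o[1]
            if kind=='bar' and not(s[0]<35 and 160<s[1]<255): continue
            if kind=='paddle' and not(55<s[0]<78 and 155<s[1]<180): continue
            if length and abs(s[1]-length)>14: continue
            if near is not None and np.hypot(*(c-near))>tol: continue
            res.append((n,c,s,o[2],o[3]))
    return res
def best(alts,p):
    q0=np.array(ctrl.current_q());b=None
    for a in alts:
        q=ctrl.inverse_kinematics(list(p),quat(a))
        if q is not None and (b is None or np.abs(np.array(q)-q0).max()<b[0]): b=(np.abs(np.array(q)-q0).max(),a)
    return b[1]
def stat(t): print(t,'t',round(ctrl.current_time_s(),1),'w',round(ctrl.current_grip_width(),1),'f',round(ctrl.current_grip_force(),1),'F',np.round(ctrl.current_force(),1),'p',np.round(ctrl.current_tool_pos(),1))
def pickbar(c,yaw,z=13):
    p=[c[0],c[1],130];a=best([down(yaw+np.pi/2),down(yaw-np.pi/2)],p)
    claw.set_gripper(50,60);ctrl.movep(p,quat(a))
    ctrl.movel([c[0],c[1],z],feed=120);claw.set_gripper(10,60);stat('grip')
    ctrl.movel([c[0],c[1],200],feed=250);stat('lift')
def placebar(c,yaw,z,open_=36,hi=220):
    p=[c[0],c[1],hi];a=best([down(yaw+np.pi/2),down(yaw-np.pi/2)],p)
    ctrl.movep(p,quat(a));stat('above')
    ctrl.movel([c[0],c[1],z+40],feed=250);ctrl.movel([c[0],c[1],z],feed=50);stat('down')
    claw.set_gripper(open_);ctrl.dwell(.2);ctrl.movel([c[0],c[1],hi],feed=250);stat('up')
E
python3 - <<'E'
from m import *
r=look('bar',length=210);print(r)
c=np.mean([o[1] for o in r],0);pickbar(c,np.mean([o[3] for o in r]))
ctrl.movep([*sp(-22,0),200],quat(best([down(SY),down(SY+np.pi)],[*sp(-22,0),200])));stat('above')
im,W=grab('scene');cv2.imwrite('pics/s1.png',cv2.resize(im['frame'][150:320,260:500],None,fx=3,fy=3))
E
```

```text
[('scene', array([ 447.7, -276.2]), [np.float64(23.6), np.float64(209.2)], 0.087, 23.2), ('top', array([ 446.3, -277. ]), [np.float64(24.0), np.float64(208.9)], 0.088, 23.2)]
grip t 5.3 w 22.3 f 60.3 F [-0.3  1.3  5.5] p [ 447.4 -276.7   13.9]
lift t 6.2 w 22.0 f 59.4 F [-0.8  0.3 -3.7] p [ 446.1 -275.3  198.4]
above t 7.4 w 22.3 f 59.4 F [-0.5  0.1 -2.8] p [589.5   5.  199.7]
```

View pics/s1.png

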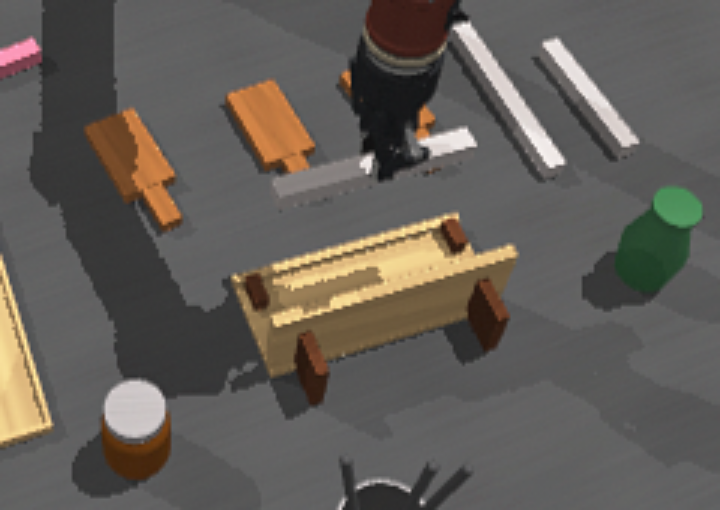

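The bar is held level above the stand, spanning crop px (275,190) to (475,140). I'll measure its centre against the seat and lower it.

```bash
cat >> m.py <<'E'
def held(zlo,zhi):
    for n in('scene','top'):
        im,W=grab(n);f=cv2.cvtColor(im['frame'],cv2.COLOR_BGR2HSV)
        p=np.array(ctrl.current_tool_pos())
        m=(f[...,1]<50)&(f[...,2]>95)&(W[...,2]>p[2]+zlo)&(W[...,2]<p[2]+zhi)&(np.hypot(W[...,0]-p[0],W[...,1]-p[1])<140)
        Q=W[m];c,s,a=cv2.minAreaRect(Q[:,:2].astype(np.float32));print(n,np.round(c,1),np.round(s,1),round(a,1),'z',np.median(Q[:,2]).round(1),len(Q))
E
python3 - <<'E'
from m import *
stat('');held(-20,16)
E
```

```text
t 7.5 w 22.4 f 59.4 F [ 0.3 -0.6 -3.1] p [589.6   4.7 199.9]
scene [590.5   3.1] [210.   39.5] 81.8 z 207.8 567
top [585.7 -30.1] [142.   26.1] 87.5 z 209.6 337
```

```bash
python3 - <<'E'
from m import *
ctrl.movel([*sp(-22,0),75],feed=200)
for i in range(4): ctrl.dwell(.2);print(np.round(ctrl.current_tool_pos(),1),np.round(rot(ctrl.current_ee_rot()).as_matrix()[:,1],3))
held(-20,16)
for n in('scene','top'):
    im,W=grab(n);cv2.imwrite(f'pics/{n}2.png',cv2.resize(im['frame'][(170 if n=='scene' else 100):(300 if n=='scene' else 200),(320 if n=='scene' else 200):(450 if n=='scene' else 330)],None,fx=5,fy=5,interpolation=cv2.INTER_CUBIC))
E
```

```text
[591.3   7.8  76.5] [ 0.997 -0.071  0.003]
[590.5   8.   75.6] [ 0.997 -0.071  0.001]
[590.2   7.9  75.1] [ 0.997 -0.071  0.   ]
[590.2   7.9  74.9] [ 0.997 -0.071 -0.   ]
scene [591.3   6.4] [209.3  27.3] 86.3 z 83.8 445
top [587.  -18.9] [158.9  29.1] 88.8 z 84.1 307
```

View pics/scene2.png

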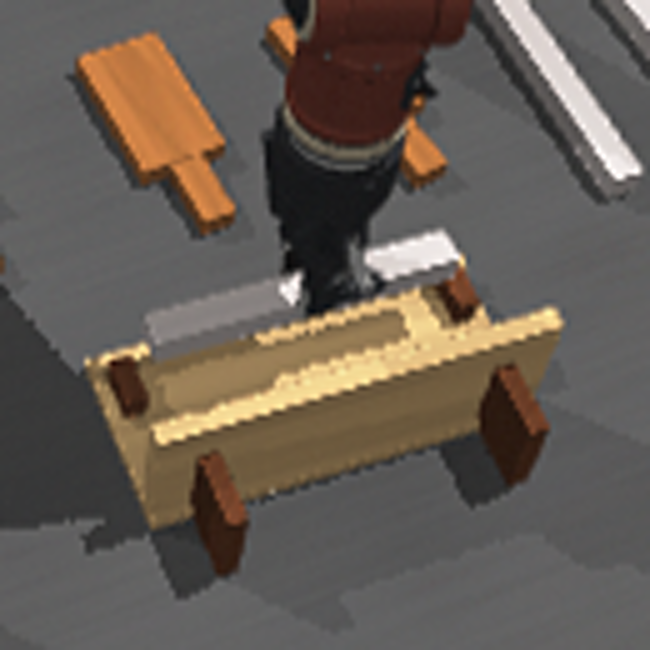

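The bar sits over the seat, clear of both cheeks (crop px (125,385) and (462,292)), and centred to about 1 mm. Lowering it now.

```bash
python3 - <<'E'
from m import *
c=sp(-22.5,1.2)
ctrl.movel([*c,45],feed=60);ctrl.dwell(.4);stat('a')
ctrl.movel([*c,25.5],feed=30);ctrl.dwell(.4);stat('b')
claw.set_gripper(32);ctrl.dwell(.3);stat('open')
ctrl.movel([*c,200],feed=200)
ctrl.movep([520,290,260],quat(best([down(np.pi/2),down(-np.pi/2)],[520,290,260])))
for n in('scene','top'):
    im,W=grab(n);f=cv2.cvtColor(im['frame'],cv2.COLOR_BGR2HSV)
    m=(f[...,1]<50)&(f[...,2]>110)&(W[...,2]>24)&(W[...,2]<45)&(np.hypot(W[...,0]-590,W[...,1]-8)<130)
    Q=W[m];c,s,a=cv2.minAreaRect(Q[:,:2].astype(np.float32));print(n,np.round(c,1),np.round(s,1),round(a,1),'z',np.median(Q[:,2]).round(1),len(Q))
print(look('bar'));print(look('paddle'))
E
```

```text
a t 10.4 w 22.0 f 59.4 F [ 0.1 -0.2 -3.2] p [589.9   9.1  45.2]
b t 11.6 w 22.3 f 59.4 F [-0.6  0.2 -2.9] p [589.8   9.1  25.6]
open t 12.2 w 32.3 f 0.0 F [-0.4  0.8 -0.9] p [589.9   9.1  25.6]
scene [591.1   8.6] [210.4  27.5] 85.8 z 33.2 391
top [590.    9.7] [214.5  25.8] 85.8 z 33.4 521
[('scene', array([442., 295.]), [np.float64(27.1), np.float64(239.0)], -0.049, 22.8), ('scene', array([480. , 388.1]), [np.float64(26.6), np.float64(178.4)], -0.006, 23.2), ('top', array([589.5,   6.8]), [np.float64(24.5), np.float64(208.7)], 1.502, 33.3), ('top', array([441.2, 291.9]), [np.float64(26.6), np.float64(239.9)], -0.037, 23.9)]
[('scene', array([416.6, 159.4]), [np.float64(69.4), np.float64(171.7)], 0.106, 16.7), ('scene', array([396.2,   7.3]), [np.float64(68.1), np.float64(171.6)], 0.013, 16.9), ('scene', array([ 378. , -165.1]), [np.float64(68.1), np.float64(174.5)], 0.096, 16.7), ('top', array([415.2, 157.9]), [np.float64(65.9), np.float64(167.7)], 0.101, 17.7), ('top', array([394.5,   5.1]), [np.float64(63.5), np.float64(165.6)], 0.025, 17.9), ('top', array([ 375.3, -165.5]), [np.float64(64.8), np.float64(167.2)], 0.091, 17.6)]
```

```bash
sed -i "s/feed=250);ctrl.movel(\[c\[0\],c\[1\],z\],feed=50);stat/feed=250);ctrl.dwell(.4);ctrl.movel([c[0],c[1],z],feed=50);ctrl.dwell(.3);stat/; s/ctrl.movel(\[c\[0\],c\[1\],z\],feed=120);claw/ctrl.movel([c[0],c[1],40],feed=200);ctrl.dwell(.3);ctrl.movel([c[0],c[1],z],feed=60);ctrl.dwell(.3);claw/" m.py
python3 - <<'E'
from m import *
for L,near,ty in((240,(441,293),-27),(180,(478,388),27)):
    r=look('bar',near=near,length=L,tol=90)
    print(r)
    if not r: break
    pickbar(np.mean([o[1] for o in r],0),np.mean([o[3] for o in r]))
    if ctrl.current_grip_width()<18: break
    placebar(tp(0,ty),TY,20)
    if L==240: ctrl.movep([560,250,260],quat(best([down(np.pi/2),down(-np.pi/2)],[560,250,260])))
for n in('scene','top'):
    im,W=grab(n);cv2.imwrite(f'pics/{n}3.png',im['frame'])
E
```

```text
[('scene', array([440.1, 294.4]), [np.float64(26.4), np.float64(242.9)], -0.036, 23.2), ('top', array([441.2, 292.3]), [np.float64(25.7), np.float64(239.6)], -0.043, 24.1)]
grip t 17.8 w 22.1 f 60.0 F [ 0.4 -0.   4.9] p [440.7 293.5  13.4]
lift t 18.7 w 22.6 f 59.2 F [-0.2  0.1 -2.9] p [439.4 292.5 198.4]
above t 21.4 w 22.3 f 59.1 F [ 0.   0.3 -3.3] p [ 489.7 -445.3  219.7]
down t 23.8 w 22.0 f 59.1 F [-0.3  0.2 -2.3] p [ 488.7 -446.6   20.3]
up t 25.2 w 36.0 f 0.0 F [-0.1  0.4 -0.5] p [ 488.5 -445.4  218.3]
[('scene', array([479.2, 388.5]), [np.float64(26.9), np.float64(177.6)], -0.005, 23.2), ('top', array([477.1, 387.6]), [np.float64(25.0), np.float64(180.1)], -0.0, 24.0)]
grip t 31.1 w 22.0 f 61.0 F [-0.9  0.1  3.1] p [478.3 388.2  13.4]
lift t 32.0 w 22.3 f 60.3 F [ 0.1  0.3 -3.9] p [476.7 388.  197.9]
above t 34.8 w 22.2 f 60.3 F [-0.1 -0.3 -3.3] p [ 492.5 -391.3  219.7]
down t 37.2 w 22.2 f 60.3 F [-0.7 -1.  -3.8] p [ 491.5 -392.6   20.2]
up t 38.7 w 36.0 f 0.0 F [ 1.2  0.5 -0.2] p [ 491.  -391.5  218.5]
```

View pics/scene3.png

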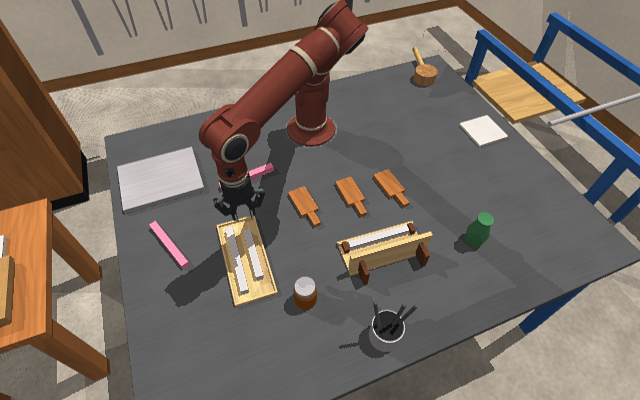

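Both spares lie in the tray and the bar is seated (scene px ~(378,238)). Paddles next.

```bash
cat >> m.py <<'E'
def T(p,r): M=np.eye(4);M[:3,:3]=r.as_matrix();M[:3,3]=p;return M
def att(yaw,t,k=0):
    zt=np.array([np.sin(t),0,-np.cos(t)]);y=np.array([0,1.,0]);x=np.cross(y,zt)
    return R.from_euler('z',yaw)*R.from_matrix(np.stack([x,y,zt],1))*R.from_euler('z',np.pi*k)
def leanpose(y,th=.40,gap=3,up=0):
    cx=-10+gap+85*np.sin(th)+9*np.cos(th);cz=10+85*np.cos(th)+9*np.sin(th)+up
    return T([*sp(cx,y),cz],R.from_euler('z',SY)*R.from_euler('y',-(np.pi/2-th)))
def plan(c,yaw,y,t=-.3,s=62,z=4):
    """choose the hand's half turn so that all poses are reachable"""
    P0=T([c[0],c[1],9],R.from_euler('z',yaw))
    g=np.array([c[0]+s*np.cos(yaw),c[1]+s*np.sin(yaw),z]);out=[]
    for k in(0,1):
        T0=T(g,att(yaw,t,k));rel=np.linalg.inv(P0)@T0
        qs=[ctrl.inverse_kinematics(list(M[:3,3]),quat(R.from_matrix(M[:3,:3]))) for M in(T0,leanpose(y,up=75)@rel,leanpose(y,up=1)@rel)]
        if all(q is not None for q in qs): out.append((np.ptp(np.array(qs),axis=0).max(),k,P0,T0))
    return min(out,key=lambda o:o[0]) if out else None
def pose(): return T(np.array(ctrl.current_tool_pos()),rot(ctrl.current_ee_rot()))
def go(M,lin=None):
    a=(list(M[:3,3]),quat(R.from_matrix(M[:3,:3])))
    ctrl.movep(*a) if lin is None else ctrl.movel(*a,feed=lin)
def up(M,dz): M=M.copy();M[2,3]+=dz;return M
def pickpad(c,yaw,y):
    d,k,P0,T0=plan(c,yaw,y);print('plan',round(d,2),k)
    claw.set_gripper(46,70);go(up(T0,110));go(up(T0,30),200);ctrl.dwell(.4);go(T0,50);ctrl.dwell(.4);stat('at')
    claw.set_gripper(10,70);ctrl.dwell(.2);stat('grip')
    rel=np.linalg.inv(P0)@pose();go(up(T0,200),250);stat('lift')
    go(leanpose(y,up=75)@rel);ctrl.dwell(.7);stat('above');np.save('rel.npy',rel)
def seepad(ctr,rad=110,zmin=40):
    for n in('scene','top'):
        im,W=grab(n);f=cv2.cvtColor(im['frame'],cv2.COLOR_BGR2HSV).astype(int)
        m=(f[...,0]<22)&(f[...,1]>110)&(f[...,2]>60)&(np.linalg.norm(W-ctr,axis=-1)<rad)&(W[...,2]>zmin)
        Q=W[m]
        L=(Q-[*sp(0,0),0])@R.from_euler('z',SY).as_matrix()
        if len(L)<40: print(n,'few',len(L));continue
        med=np.median(L,0);D=L-med;nv=np.linalg.svd(D,full_matrices=False)[2][2];nv*=np.sign(nv[0])
        print(n,len(L),'stand-frame lo',np.percentile(L,3,0).round(1),'hi',np.percentile(L,97,0).round(1),'normal',nv.round(2),'tilt',round(float(np.arcsin(-nv[2])),2))
E
python3 - <<'E'
from m import *
r=look('paddle',near=(415.5,158),tol=80);print([(o[1],o[3]) for o in r])
pickpad(np.mean([o[1] for o in r],0),np.mean([o[3] for o in r]),74)
P=leanpose(74,up=75);print(P[:3,3].round());seepad(P[:3,3])
im,W=grab('scene');cv2.imwrite('pics/s4.png',cv2.resize(im['frame'][130:330,300:500],None,fx=3,fy=3))
E
```

```text
[(array([417.6, 158.8]), 0.102), (array([415.5, 157.7]), 0.098)]
plan 1.89 0
at t 43.3 w 45.8 f 0.0 F [-0.9 -0.2 -0. ] p [478.3 164.4   4.1]
grip t 43.8 w 23.9 f 71.6 F [-0.2  0.6  4.1] p [478.5 164.7   4.4]
lift t 44.7 w 24.5 f 71.0 F [-0.9  0.2 -1.3] p [477.4 163.7 202.6]
above t 47.1 w 24.0 f 71.0 F [ 0.4 -0.5 -1.2] p [680.1  75.9 222.4]
[652.  78. 167.]
scene 483 stand-frame lo [14.1  5.2 68. ] hi [ 73.6 119.5 244.8] normal [ 0.97 -0.23  0.04] tilt -0.04
top 221 stand-frame lo [-2.8 43.6 97.1] hi [ 69.2  88.4 249.1] normal [ 0.92 -0.15 -0.36] tilt 0.37
```

View pics/s4.png

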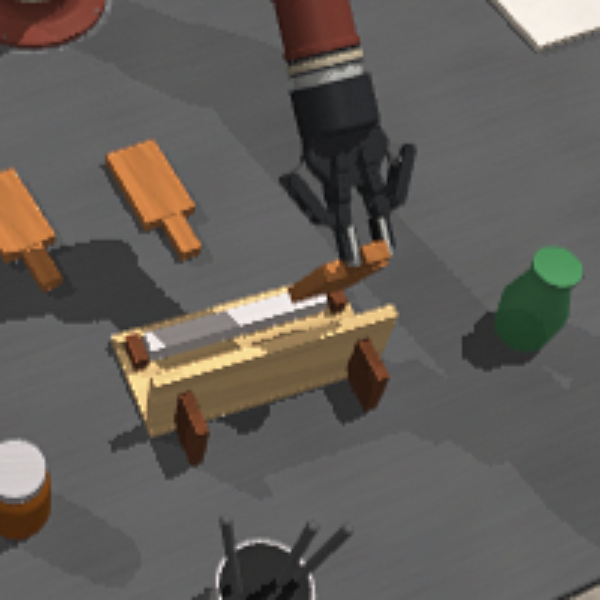

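The paddle is held handle-up over the left third (crop px (345,270), nearly end-on to this camera), and the top view gives a tilt of 0.37. Lowering and releasing.

```bash
cat >> m.py <<'E'
def putpad(y):
    rel=np.load('rel.npy')
    for u,f in((25,120),(1,40)):
        go(leanpose(y,up=u)@rel,f);ctrl.dwell(.4);stat(u)
    claw.set_gripper(42);ctrl.dwell(.4);stat('open')
    M=pose();B=M.copy();B[:3,3]-=M[:3,2]*70;go(B,100);go(up(B,120),250);stat('out')
E
python3 - <<'E'
from m import *
putpad(74)
ctrl.movep([480,300,300],quat(best([down(np.pi/2),down(-np.pi/2)],[480,300,300])))
seepad(leanpose(74)[:3,3])
im,W=grab('scene');cv2.imwrite('pics/s5.png',cv2.resize(im['frame'][130:330,300:500],None,fx=3,fy=3))
E
```

```text
25 t 48.2 w 24.2 f 71.0 F [ 0.1 -0.1 -2.2] p [680.3  75.9 172.9]
1 t 49.3 w 24.2 f 71.0 F [ 0.1 -0.  -1.6] p [680.1  75.9 148.4]
open t 50.1 w 42.3 f 0.0 F [ 0.6 -0.8  0.3] p [680.1  75.9 148.4]
out t 51.5 w 41.7 f 0.0 F [-0.1  0.  -0.7] p [626.5  78.8 312.5]
scene 588 stand-frame lo [ 28.7 -19.7  44.3] hi [ 98.  122.  168.5] normal [ 0.99 -0.13  0.04] tilt -0.04
top 586 stand-frame lo [ 5.7 44.  45.2] hi [ 70.7 104.6 169.6] normal [ 0.9  -0.07 -0.43] tilt 0.44
```

View pics/s5.png

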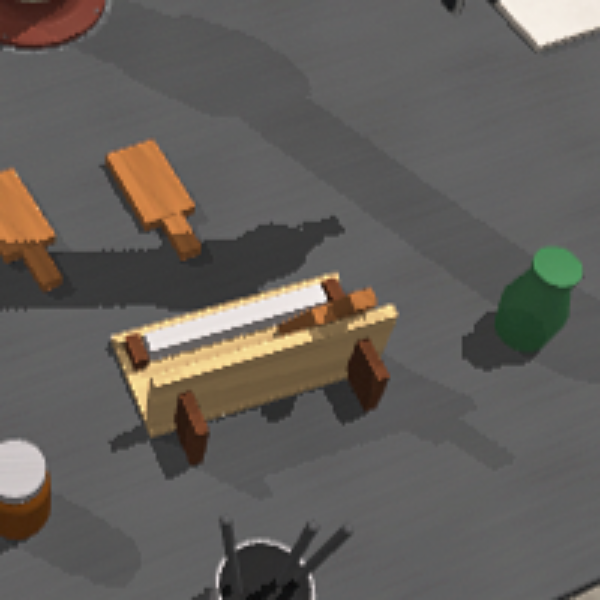

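The first paddle leans against the wall as planned (crop px (340,312)): tilt 0.44, y ≈ 74. Next the other two.

```bash
cat > p.py <<'E'
from m import *
import sys
near=(float(sys.argv[1]),float(sys.argv[2]));y=float(sys.argv[3])
r=look('paddle',near=near,tol=80);print([(o[0],o[1],o[3]) for o in r])
if r:
    pickpad(np.mean([o[1] for o in r],0),np.mean([o[3] for o in r]),y)
    w=ctrl.current_grip_width();P=leanpose(y,up=75);seepad(P[:3,3],zmin=120)
    if abs(w-24.2)<2:
        putpad(y);ctrl.movep([480,300,300],quat(best([down(np.pi/2),down(-np.pi/2)],[480,300,300])))
        seepad(leanpose(y)[:3,3])
        im,W=grab('scene');cv2.imwrite(f'pics/s_{y:.0f}.png',im['frame'])
E
python3 p.py 396 6.5 0
```

```text
[('scene', array([396. ,   6.9]), 0.026)]
plan 1.55 0
at t 56.5 w 46.0 f 0.0 F [-1.1  0.  -0.4] p [458.1   8.5   4.1]
grip t 57.0 w 24.3 f 71.6 F [ 2.2 -0.5  4.9] p [458.2   8.6   4.3]
lift t 57.9 w 24.5 f 71.0 F [ 0.6  0.3 -1.1] p [457.2   7.8 202.6]
above t 60.1 w 24.0 f 71.0 F [-0.7 -0.2 -1.3] p [674.9   2.  222.3]
scene 328 stand-frame lo [ 24.4 -33.  121.9] hi [ 75.7  83.9 246.6] normal [ 0.94 -0.24 -0.23] tilt 0.24
top 226 stand-frame lo [  8.6 -27.7 125.6] hi [ 74.4  85.2 247.5] normal [ 0.88 -0.33 -0.33] tilt 0.34
25 t 61.2 w 24.2 f 71.0 F [-0.1  0.1  0.3] p [675.1   2.  172.9]
1 t 62.3 w 24.0 f 71.1 F [ 0.6 -1.1 -1.2] p [674.9   2.  148.4]
open t 63.0 w 42.0 f 0.0 F [-0.   0.1  0.2] p [674.9   2.  148.3]
out t 64.5 w 42.3 f 0.0 F [ 0.6 -0.2 -0.3] p [621.1   5.5 312.4]
scene 814 stand-frame lo [ 33.7 -92.9  44. ] hi [ 75.4  95.7 168.7] normal [ 1.    0.01 -0.03] tilt 0.03
top 1119 stand-frame lo [  4.7 -28.3  43.3] hi [ 64.9 100.8 167.8] normal [ 0.9   0.01 -0.43] tilt 0.45
```

```bash
python3 p.py 376.5 -165.3 -74
python3 - <<'E'
from m import *
im,W=grab('top');a=cv2.resize(im['frame'][90:260,110:430],None,fx=2.4,fy=2.4,interpolation=cv2.INTER_CUBIC);cv2.imwrite('pics/t6.png',a)
E
```

```text
[('scene', array([ 376.4, -165.4]), 0.081), ('top', array([ 375.3, -166.2]), 0.088)]
plan 1.7 0
at t 70.3 w 45.7 f 0.0 F [ 0.1  0.1 -0.5] p [ 437.7 -160.6    4.2]
grip t 70.8 w 24.6 f 71.3 F [-0.2 -0.4  5.3] p [ 437.8 -160.5    4.4]
lift t 71.7 w 24.2 f 70.7 F [ 0.1 -0.  -1.2] p [ 436.6 -160.8  202.7]
above t 74.0 w 24.3 f 70.7 F [ 0.7 -0.3 -1.7] p [669.6 -71.8 222.3]
scene 329 stand-frame lo [  25.4 -107.   121.7] hi [ 76.    7.6 245.8] normal [ 0.94 -0.25 -0.24] tilt 0.25
top 225 stand-frame lo [  33.4 -101.1  125.5] hi [ 73.3  13.4 248.3] normal [ 0.89 -0.31 -0.34] tilt 0.35
25 t 75.1 w 24.1 f 70.7 F [-0.1 -1.1 -0.4] p [669.8 -71.9 172.9]
1 t 76.2 w 24.2 f 70.8 F [ 0.2  0.8 -2.4] p [669.6 -71.9 148.4]
open t 76.9 w 42.2 f 0.0 F [ 0.7  0.3 -0.7] p [669.6 -71.9 148.3]
out t 78.4 w 42.5 f 0.0 F [ 0.3  0.1 -0.7] p [615.8 -68.7 312.5]
scene 741 stand-frame lo [  36.5 -127.5   47.4] hi [ 96.1  21.2 169.3] normal [1.   0.02 0.01] tilt -0.01
top 1127 stand-frame lo [   5.4 -102.5   44. ] hi [ 75.4  26.4 168.1] normal [ 0.9   0.07 -0.43] tilt 0.44
```

View pics/t6.png

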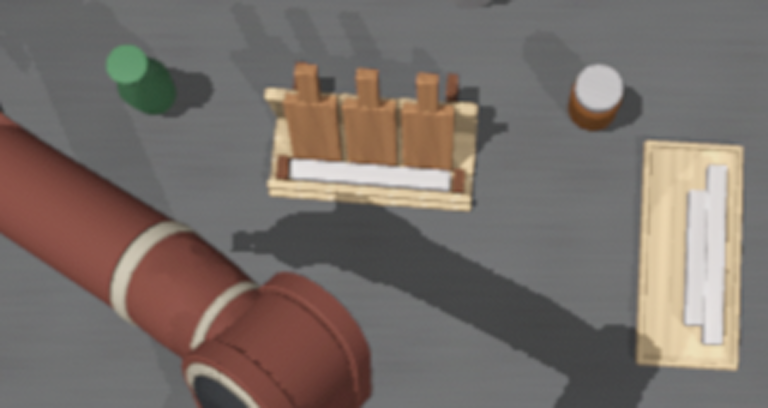

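All three paddles lean side by side behind the seated bar (crop px (312,115), (370,115), (428,120)). The short bar has been knocked up against the long one but is still in the tray. I'll check both bars numerically.

```bash
python3 - <<'E'
from m import *
Rt=R.from_euler('z',TY).as_matrix()
for n in('scene','top'):
    im,W=grab(n);f=cv2.cvtColor(im['frame'],cv2.COLOR_BGR2HSV)
    L=(W-[*TR,0])@Rt
    m=(f[...,1]<40)&(f[...,2]>120)&(abs(L[...,0])<150)&(abs(L[...,1])<62)&(L[...,2]>18)
    Q=L[m]
    for nm,s in(('right',Q[:,1]<-24),('left',Q[:,1]>=-16)):
        q=Q[s];c,sz,a=cv2.minAreaRect(q[:,:2].astype(np.float32));print(n,nm,np.round(c,1),np.round(sz,1),round(a,1),'z pct',np.percentile(q[:,2],[5,50,95]).round(1),len(q))
    m=(f[...,1]<50)&(f[...,2]>110)&(W[...,2]>26)&(W[...,2]<45)&(np.hypot(W[...,0]-590,W[...,1]-8)<130)
    c,s,a=cv2.minAreaRect(W[m][:,:2].astype(np.float32));print(n,'seat bar',np.round(c,1),np.round(s,1),round(a,1))
E
```

```text
scene right [ -0. -32.] [ 15.7 238.2] 89.9 z pct [23.8 28.  31.6] 337
scene left [-6.5 -4.5] [181.8  22.9] 0.1 z pct [24.5 28.  31.6] 360
scene seat bar [589.1   9. ] [210.9  27.8] 86.8
top right [ -0.7 -33.5] [238.1  19. ] 0.0 z pct [23.5 28.6 33.6] 401
top left [-5.8 -4.1] [ 24.2 180.6] 89.7 z pct [22.4 28.2 33.9] 439
top seat bar [590.    9.6] [214.7  26.3] 86.4
```

```bash
python3 -c "
from m import *
stat('end');print(ctrl.hand_in())"
```

```text
end t 80.2 w 42.0 f 0.0 F [-0.5  0.6 -0.2] p [480.5 299.1 299.9]
the job is handed in; nothing more can be done
None
```

I handed the job in at about 80 s, with no verdict shown: the 210 mm bar is in the seat, all three paddles lean square behind it, both spare bars lie flat in the tray (the short one was knocked against the long one), and I never went near the vase or jar.

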